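# Close the combustion vessel: head out of its stand, screw ring off its post

### The arm

A 6-joint arm with a two-finger parallel gripper is mounted at the origin on a cart in front of the work surface, level with it; the furniture and walls round the work are solid. World frame = base frame: x ahead of the robot, y to its left, z up, the work surface at z = 0. Lengths are in mm, angles in rad, forces in N, time in s.
With the tool pointing down it reaches from about 300 to 875 mm from the base axis. Payload 6.4 kg.
Tool frame: the origin (TCP) lies between the finger pads; the fingertips stand ahead of it and the grasp point (between the pads) lies 2 mm behind it (nose_length is the z of the fingertips in the tool frame, in mm); z points along the fingers, x is the direction in which the jaws open and shut, and the axes are right-handed (so a half turn about z gives the same grasp; the last joint's range is limited). The gripper opens to 85 mm and grips with 20 to 120 N. Pads are 22 mm wide; open, the fingers measure 114 mm over their backs; the gripper's body (76 mm by 85 mm) begins 54 mm behind the grasp point. The pads swing forward as they close: fully open they stand 13 mm farther back than shut.
Start: joints at [1.055, 0.181, 1.607, -0, 1.354, -0.206], TCP at [175.288, 547.645, 248.288] pointing down, gripper open.
Joint ranges: [-2.99, 2.99], [-0.89, 2.07], [0.3, 2.58], [-1.14, 4.28], [0, 2.63], [-3.12, 3.12]. Speed limits (rad/s): [2.57, 2.57, 3.01, 3.14, 3.14, 3.14].

### API

Orientations are given as a 3x3 rotation matrix whose columns are the frame's x, y, z axes.
In Python, from bench import move_pose, move_linear, movej, move_gripper, sleep, solve_ik, get_image, camera_info, PlanningError, close_job, get_clock, get_qpos, get_joint_velocities, get_tau, get_position, get_tool_rot, get_wrist_force, get_wrist_torque, get_width, nose_length gives the robot as it stands. Calls block until the motion is done:
- move_pose(position, orientation): joint-space move of the TCP to a pose.
- move_linear(position, attitude=None, v=150): straight line of the TCP; attitude=None keeps the orientation; v is the mean speed in mm/s.
- movej(angles): joint-space move.
- move_gripper(opening, force=None): finger opening in mm; force is the grip in N (None keeps the last); returns when the fingers have stopped.
- sleep(seconds).
- solve_ik(position, orientation): joint angles nearest the present ones, or None.
- get_image(name): name is "side" or "top"; returns the picture (420x560x3 uint8, blue, green, red); there is no depth.
- camera_info(name): a dict with "vfov" (degrees; the focal length in pixels is half the picture's height over the tangent of half this angle, whatever the lens; pixels are square), "cx", "cy" (the principal point, pixels), "dist" ([k1, k2, p1, p2, k3] as OpenCV has them; the pictures are not rectified), "pose" (4x4, takes a point from camera to world coordinates). Camera axes: x right, y down, z forward; pixel columns grow to the right and rows downward; lengths in mm; the calibration is good to about 2 mm. A picture is of the moment at which its call begins. camera_info takes no time and is no camera call.
A pose or a line that the arm cannot do raises PlanningError and nothing moves.
- close_job(): hands the job in, once; it reports no verdict.
Readings, each from a call of its own:
- get_clock(): time.
- get_qpos(): joint angles.
- get_joint_velocities(): joint speeds.
- get_tau(): joint torques, N m.
- get_position(): TCP position.
- get_tool_rot(): TCP orientation.
- get_wrist_force(): force on the tool from outside, world axes, zero at the start.
- get_wrist_torque(): the same for the moment, N m.
- get_width(): finger opening in mm.
Only numpy, scipy, OpenCV 4.12 (cv2) and the standard library are available. Lean on these libraries where they do the work, as an engineer would, in place of code of your own. Each camera call takes 0.05 s, during which the arm holds its last target. There are 200 camera calls.

### The job

Close the combustion vessel: lift the head straight up out of the stand's ring in which it hangs and seat it in the mouth of the open steel cylinder, then take the screw ring off its drying post and lower it over the head until it sits flat and fully down all round. Keep the head upright, set both parts down gently, and leave the other things on the bench where they stand.

Things in the scene. Friction and masses are not known exactly. Their poses are not given: they have to be found in the camera images.
- head: steel vessel head: disc 62 mm across, 12 thick, its underside 70 above the origin; 8 mm black seal (55 across, tapered to 49) below the disc, then two thin electrodes down to the origin (all within 25 mm of the axis); on the disc a central knob 15 across to 108 above the origin and two 18 mm pins at x +8, y +-19.5. Origin: on the axis at electrodes' lower ends; z up. 0.3 to 0.55 kg
- stand: fixed stand; origin at the bench under the centre of its ring (inner 57 mm, outer 66 across, ring top 115 mm high), in which the head hangs by its disc. Rod 10 mm thick, 150 high, at x +46; black clamp knob at y -17 to -25 beside it, 110 high; base 112x96 mm, 8 thick, centred at x +8
- cylinder: fixed open steel vessel cylinder, bolted to the bench in a round socket 112 mm across, 14 high; body 78 mm across up to 80 high, then a threaded neck 62 mm across with its flat rim 104 mm high; bore 57 mm across, 84 deep, open upward. Origin on the axis at bench level, z up. Head home: its disc lies on the rim
- ring: steel screw ring, knurled, 70 mm across outside, 26 high, lip upward: open skirt (66 mm inside, 18 deep) below, lip at the top (hole 52 mm, 8 thick). Origin: on the axis in the plane of the skirt's lower edge, z up. Hangs by the lip on the rack's collar; fully on the vessel the lip bears on the head's disc and the skirt encloses disc and neck. 0.14 to 0.28 kg
- rack: fixed white drying tray, 84x156 mm, 10 high, origin under its centre; blue post with a collar at y -37; plain peg at y +40 with an upturned glass beaker (54 to 58 mm across, from 6 to 77 high, fixed)
- rack_post (a point): top centre of the collar (60 mm across, 36 high) on which the ring's lip hangs; from it a blue pin 12 mm thick goes on up to 82 mm above the bench
- amber_bottle: loose amber glass bottle, 62 mm across, 141 tall; origin under its centre; leave alone
- measuring_cylinder: loose glass measuring cylinder, tube 27 mm across, 191 tall, on a 52x59 blue foot; light, easily knocked over; origin under its centre; leave alone
- closed_vessel: loose closed steel combustion vessel, 86 mm across, 202 tall, 2.4 kg, not for use here; origin under its centre; leave alone
- timer: loose white timer, 42x70 mm, 59 tall; origin under its centre; leave alone
- sample_bottle: loose white sample bottle, 42 mm across, 78 tall; origin under its centre; leave alone
- red_stopper: loose red rubber stopper, 30 mm across, 27 tall; origin under its centre; leave alone
- forceps: loose steel forceps lying flat, 14x151 mm, 9 thick, long along its y; origin under its centre; leave alone
Mind the look-alikes: they are no part of the job. Leave any green or purple look-alike of the head alone.

How it is judged:
By the outcome, as a careful person would: the job done as asked, in the order asked, and still so for the second after the job is handed in, with the robot touching nothing.
It also fails if it takes over 64 s, if anything falls off the work surface, if the arm or the gripper's body presses on something with over 40 N, if the wrist force passes 120 N, or if a joint passes its speed limit or range.

## Working session

There is one attempt and no reset: what is moved stays moved. The work goes in short steps, each a Python script; the robot and the scene stay as the last script left them, time stands still between calls to the robot, and variables do not carry over. Pictures are saved under pics/ and viewed, about 8 in all and at most 12, crops included, and the job is handed in when it is done.

```bash
mkdir -p pics
python3 - <<'E'
from bench import *
import cv2
for n in("top","side"):
    cv2.imwrite(f"pics/{n}0.png",get_image(n)); print(camera_info(n))
print(nose_length if not callable(nose_length) else nose_length(),get_clock(),get_tool_rot(),get_width())
E
```

```text
{'vfov': 56.07090319360134, 'cx': 283.5435214071223, 'cy': 212.28345613676308, 'dist': array([-0.05393952,  0.        ,  0.        ,  0.        ,  0.        ]), 'pose': array([[-2.34712048e-03, -9.96886495e-01,  7.88150159e-02,
         4.96283348e+02],
       [-9.99793996e-01,  7.50364860e-04, -2.02830432e-02,
         2.85370399e+01],
       [ 2.01607518e-02, -7.88463865e-02, -9.96682894e-01,
         1.22921231e+03],
       [ 0.00000000e+00,  0.00000000e+00,  0.00000000e+00,
         1.00000000e+00]])}
{'vfov': 43.945519647792274, 'cx': 279.8410382895866, 'cy': 215.51724438076718, 'dist': array([-0.15649552,  0.        ,  0.        ,  0.        ,  0.        ]), 'pose': array([[ 5.80855942e-01, -5.23911218e-01,  6.22995514e-01,
        -2.63148381e+02],
       [-8.13758210e-01, -3.92633847e-01,  4.28527989e-01,
        -5.77447193e+02],
       [ 2.00985042e-02, -7.55880743e-01, -6.54400758e-01,
         9.62084673e+02],
       [ 0.00000000e+00,  0.00000000e+00,  0.00000000e+00,
         1.00000000e+00]])}
17.0 0.1 [[ 3.04845626e-01  9.52401462e-01 -7.73602015e-04]
 [ 9.52400575e-01 -3.04846431e-01 -1.34077188e-03]
 [-1.51278292e-03 -3.28050559e-04 -9.99998802e-01]] 85.15313975824374
```

View pics/top0.png

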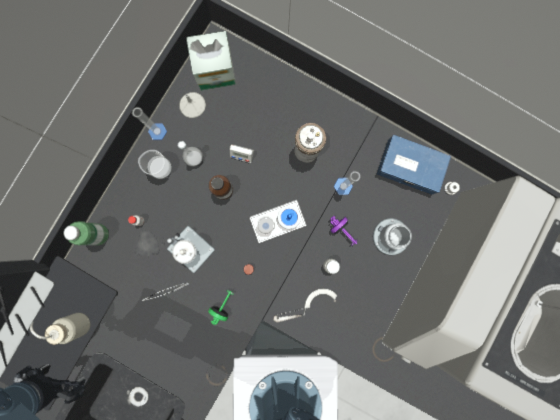

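View pics/side0.png

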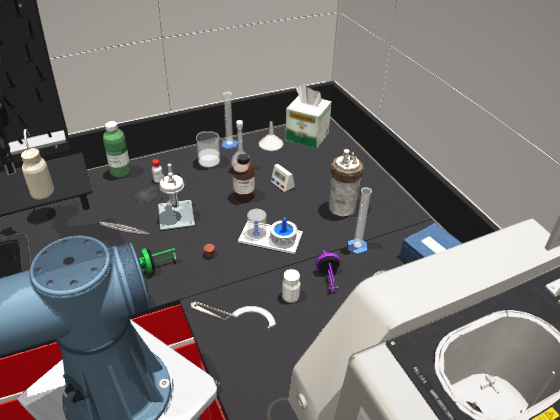

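Top view: stand with head around (187,250), rack around (278,221) with the ring at (289,217), and probably the cylinder at (393,236). I'll enlarge those.

Run:
```python
import cv2,numpy as np
t=cv2.imread("pics/top0.png"); s=cv2.imread("pics/side0.png")
def c(im,x,y,w,h,k): return cv2.resize(im[y:y+h,x:x+w],None,fx=k,fy=k,interpolation=cv2.INTER_CUBIC)
a=np.hstack([c(t,155,220,66,60,6),c(t,362,206,66,60,6)])
b=np.hstack([c(t,245,190,66,60,6),c(s,235,200,66,60,6)])
cv2.imwrite("pics/c1.png",np.vstack([a,b])[:, :800])
cv2.imwrite("pics/c2.png",np.hstack([c(s,150,155,50,80,7),c(s,350,240,60,80,7)]))
```

```text
(no output)
```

View pics/c1.png

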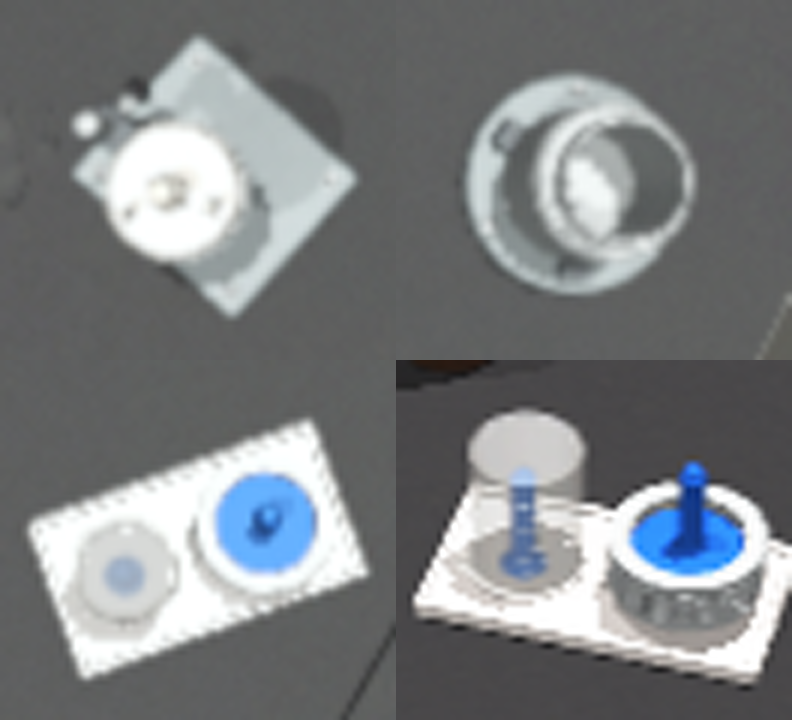

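View pics/c2.png

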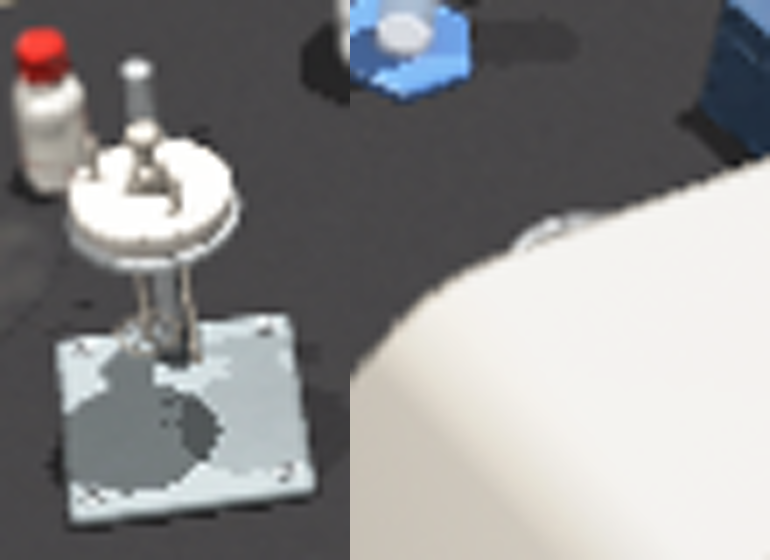

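The head's pins face image-down (−x world), the cylinder is at about (398,236) in the top view, and the side camera can't see it. The ring's lip hole is at about (289,217). Next I'll convert these to world coordinates and overlay the model circles to check.

```bash
cat > h.py <<'E'
import numpy as np, cv2
from bench import *
def K(n):
    c=camera_info(n); f=210/np.tan(np.radians(c["vfov"]/2))
    return np.array([[f,0,c["cx"]],[0,f,c["cy"]],[0,0,1]]),c["dist"],c["pose"]
def world(n,u,v,z):
    k,d,P=K(n); p=cv2.undistortPoints(np.array([[[u,v]]],float),k,d)[0,0]
    r=P[:3,:3]@[p[0],p[1],1]; o=P[:3,3]; return (o+r*(z-o[2])/r[2])[:2]
def proj(n,X):
    k,d,P=K(n); R=P[:3,:3].T; return cv2.projectPoints(np.asarray(X,float).reshape(-1,1,3),cv2.Rodrigues(R)[0],-R@P[:3,3],k,d)[0][:,0]
def circ(c,r,z):
    t=np.linspace(0,2*np.pi,60); return np.c_[c[0]+r*np.cos(t),c[1]+r*np.sin(t),0*t+z]
def R(jx,jy):  # tool down, jaws along (jx,jy)
    x=np.array([jx,jy,0.])/np.hypot(jx,jy); z=np.array([0,0,-1.]); return np.c_[x,np.cross(z,x),z]
def crop(n,im,x,y,w,h,k,circles,name=None):
    o=cv2.resize(im[y:y+h,x:x+w],None,fx=k,fy=k,interpolation=cv2.INTER_CUBIC)
    for c,r,z,col in circles:
        q=(proj(n,circ(c,r,z))-[x,y]+.5)*k-.5
        cv2.polylines(o,[np.round(q).astype(int)],True,col,1,cv2.LINE_AA)
    return o
E
cat > m.py <<'E'
from h import *
t=cv2.imread("pics/top0.png"); s=cv2.imread("pics/side0.png")
px=lambda a,o:(a+.5)/6-.5+o
ht=world("top",px(175,155),px(191,220),125); hs=world("side",150+152/7,155+190/7,127)
cy=world("top",px(180,362),px(184,206),14); cy2=world("top",px(231,362),px(182,206),104)
rt=world("top",288.9,216.8,41); rs=world("side",235+292/6,200+174/6,44)
print(ht,hs,cy,cy2,rt,rs)
r,g,b=(0,0,255),(0,200,0),(255,0,0)
H=(ht+hs)/2;C=(cy+cy2)/2;Q=(rt+rs)/2
A=crop("top",t,155,220,66,60,6,[(ht,31,127,r),(ht,7.5,153,g)])
B=crop("top",t,362,206,66,60,6,[(C,56,14,r),(C,39,80,g),(C,31,104,b),(C,28.5,104,r)])
D=crop("top",t,255,190,66,60,6,[(rt,35,44,r),(rt,26,44,g),(rt,6,82,r)])
E=crop("side",s,140,155,66,60,6,[(hs,31,127,r),(hs,7.5,153,g)])
cv2.imwrite("pics/o1.png",np.vstack([np.hstack([A,B]),np.hstack([D,E])]))
E
python3 m.py
```

```text
[474.50887461 284.24208905] [469.89390663 277.43432994] [ 517.42265883 -331.79842583] [ 516.71997764 -329.96999104] [576.54402947 -11.79767198] [572.99203602 -15.59796808]
```

View pics/o1.png

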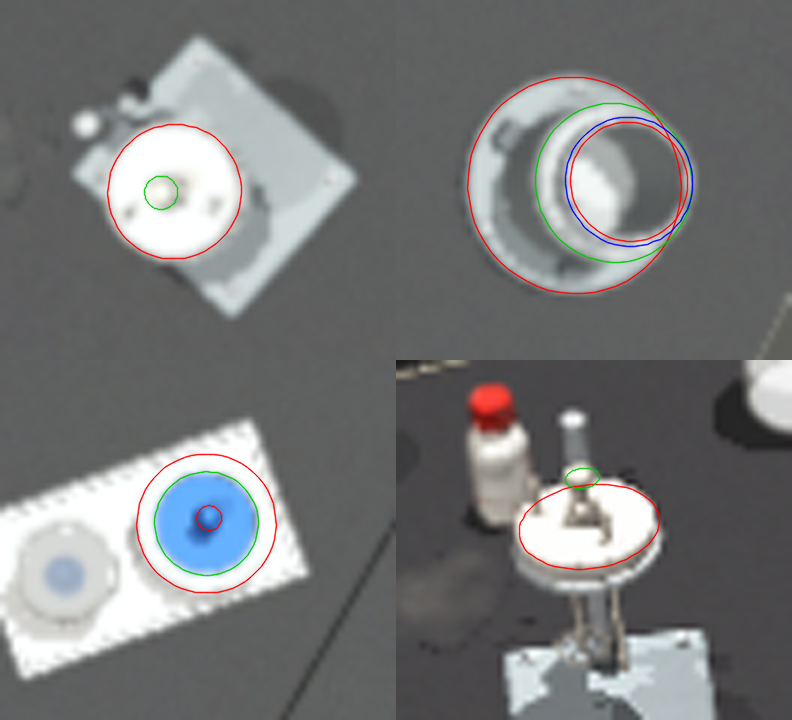

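Run:
```python
from h import *
a=R(1,.08); b=R(-1,-.08)
for n,p,M in [("h",[472,281,230],a),("h-",[472,281,230],b),("c",[515,-333,250],R(1,.08)),("c-",[515,-333,250],b),("cperp",[515,-333,250],R(.84,-.54)),("r",[575,-14,31],R(.936,.351)),("r-",[575,-14,31],R(-.936,-.351)),("rc",[515,-333,250],R(.936,.351))]:
    q=solve_ik(p,M); print(n,None if q is None else np.round(q,2))
print(np.round(get_wrist_force(),2))
move_pose([472,281,215],a if solve_ik([472,281,230],a) is not None and abs(solve_ik([472,281,230],a)[5])<2.5 else b)
move_gripper(36,40)
move_linear([472,281,170],v=100)
print(get_clock(),get_qpos(),get_position(),get_width(),get_wrist_force())
t=get_image("top");s=get_image("side");cv2.imwrite("pics/t1.png",t);cv2.imwrite("pics/s1.png",s)
H=(472,281);r=(0,0,255)
cv2.imwrite("pics/o2.png",np.hstack([crop("top",t,155,220,66,60,6,[]),crop("side",s,140,130,66,60,6,[])]))
```

```text
h [ 0.32  0.14  1.69 -0.    1.31  0.24]
h- [ 0.32  0.14  1.69 -0.    1.31 -2.9 ]
c [-0.77  0.26  1.5  -0.    1.37 -0.85]
c- [-0.77  0.26  1.5  -0.    1.37  2.29]
cperp [-0.77  0.26  1.5  -0.    1.37 -0.2 ]
r [-0.23  0.47  1.73 -0.    0.94 -0.59]
r- [-0.23  0.47  1.73 -0.    0.94  2.55]
rc [-0.77  0.26  1.5  -0.    1.37 -1.13]
[-1.11  0.15  0.52]
2.7167 [ 3.20822793e-01  2.08124936e-01  1.74240725e+00 -4.95672942e-05
  1.19105533e+00  2.41010489e-01] [472.17252506 281.02337677 170.12210515] 35.73916554693427 [-0.13894588  0.74130282  0.61872517]
```

View pics/o2.png

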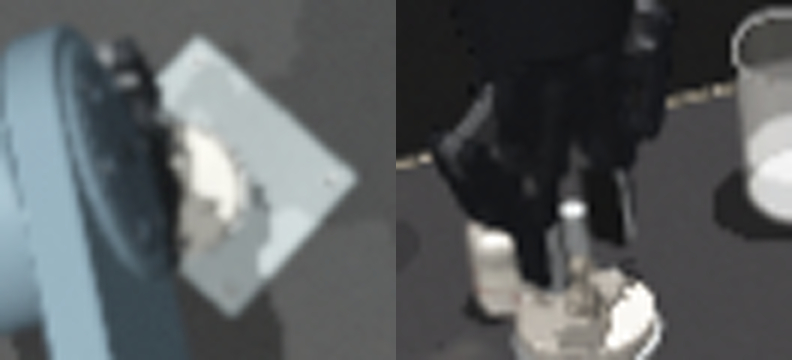

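The side crop shows the fingertips straddling the knob, with their midpoint at about (581,264) almost on the knob's top. That agrees with the top camera's position of (474.5,284), so I'll use it and descend, centring by wrist force.

```bash
cat >> h.py <<'E'
def st(*a): print(*a,round(get_clock(),2),np.round(get_position(),2),round(get_width(),2),"F",np.round(get_wrist_force(),2),"T",np.round(get_wrist_torque(),3))
E
python3 - <<'E'
from h import *
p=np.array([474.5,284.2,170]); j=np.array([1,.08,0])/np.hypot(1,.08)
move_linear(p,v=60); p[2]=149; move_linear(p,v=50); st("down")
for w in (24,21,19,17.5,16.5):
    move_gripper(w,20); st(w)
    f=get_wrist_force()@j
    if abs(f)>4: print("contact",f); break
E
```

```text
down 3.63 [474.32 284.14 148.6 ] 35.91 F [-0.14  1.13 -0.08] T [-0.014  0.003 -0.024]
24 3.91 [474.72 284.27 149.32] 23.71 F [ 0.28 -0.12 -0.06] T [-0.     0.053  0.026]
21 4.12 [474.55 284.21 149.12] 21.19 F [ 0.01 -0.18 -0.17] T [ 0.025 -0.038 -0.011]
19 4.34 [474.47 284.21 149.  ] 18.92 F [-0.43 -0.21 -0.41] T [0.037 0.025 0.051]
17.5 4.56 [474.47 284.2  148.97] 17.6 F [ 0.3  -0.38 -0.57] T [ 0.013  0.017 -0.009]
16.5 4.78 [474.5  284.17 148.98] 16.33 F [-0.87 -0.55 -1.36] T [-0.005  0.016 -0.032]
```

Run:
```python
from h import *
move_gripper(10,60); st("grip")
p=get_position(); move_linear([474.5,284.2,152],v=15); st("l3")
move_linear([474.5,284.2,175],v=50); st("l25"); move_linear([474.5,284.2,255],v=100); st("l105")
t=get_image("top");s=get_image("side");cv2.imwrite("pics/t2.png",t);cv2.imwrite("pics/s2.png",s)
print(proj("side",[[474.5,284.2,233],[517,-331,104]]))
cv2.imwrite("pics/o3.png",np.hstack([cv2.resize(s[90:240,110:260],None,fx=3,fy=3),crop("top",t,150,200,75,100,4.5,[])]))
```

```text
grip 4.99 [474.47 284.22 149.19] 12.34 F [-0.7   0.22  2.09] T [-0.094  0.221  0.021]
l3 5.34 [474.06 284.05 151.36] 12.29 F [-0.36  0.25 -5.4 ] T [-0.001 -0.026  0.019]
l25 5.95 [474.57 284.24 175.27] 12.54 F [ 0.56 -0.48 -5.98] T [-0.027  0.059  0.014]
l105 6.9 [474.   284.03 254.12] 12.23 F [-0.45  0.68 -6.8 ] T [ 0.017 -0.005  0.018]
[[166.49648739 147.01434378]
 [385.12130873 279.53628309]]
```

View pics/o3.png

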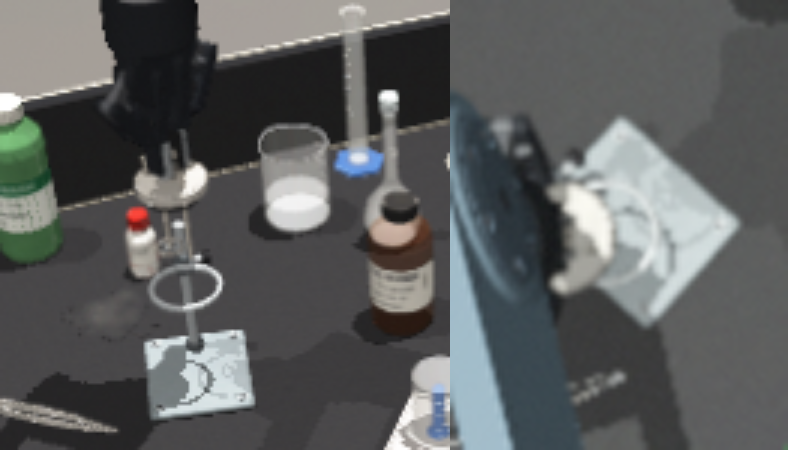

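The head is lifted and upright: disc hanging at about (170,185) in the side crop, empty stand ring at (187,287). I'm carrying it toward the cylinder and stopping partway to check clearance to the appliance.

Run:
```python
from h import *
move_linear([474.5,284.2,262],v=60)
move_linear([505,-200,262],v=200); st("mid")
t=get_image("top");s=get_image("side")
cv2.imwrite("pics/o4.png",np.hstack([t[120:420,200:560],s[60:360,240:560]]))
print(len(t))
```

```text
mid 9.84 [ 505.07 -199.31  261.98] 12.54 F [-0.12 -0.06 -5.4 ] T [-0.011  0.     0.067]
420
```

View pics/o4.png

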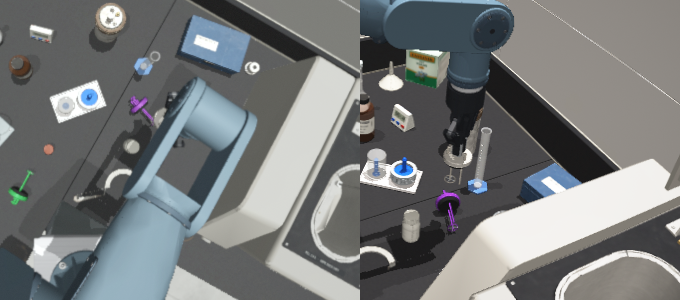

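Run:
```python
from h import *
for a,b in (((518,177),(530,220)),((388,345),(300,372)),((405,352),(325,385))):
    print(a,b)
    for z in range(0,500,50): 
        A=world("top",*a,z);B=world("side",*b,z); print(z,A.round(),B.round(),round(np.hypot(*(A-B))))
print(solve_ik([517,-331,262],get_tool_rot()).round(2))
```

```text
(518, 177) (530, 220)
0 [ 708. -760.] [1080. -551.] 426
50 [ 700. -728.] [1010. -552.] 357
100 [ 691. -696.] [ 940. -554.] 287
150 [ 682. -664.] [ 870. -555.] 217
200 [ 674. -632.] [ 801. -556.] 148
250 [ 665. -600.] [ 731. -558.] 78
300 [ 656. -568.] [ 661. -559.] 10
350 [ 648. -536.] [ 591. -561.] 62
400 [ 639. -504.] [ 521. -562.] 131
450 [ 631. -471.] [ 452. -563.] 201
(388, 345) (300, 372)
0 [ 181. -319.] [ 266. -276.] 94
50 [ 194. -305.] [ 238. -292.] 46
100 [ 207. -290.] [ 211. -308.] 18
150 [ 220. -276.] [ 183. -323.] 60
200 [ 233. -262.] [ 156. -339.] 109
250 [ 246. -248.] [ 128. -355.] 159
300 [ 258. -234.] [ 101. -370.] 208
350 [ 271. -220.] [  73. -386.] 258
400 [ 284. -206.] [  46. -402.] 308
450 [ 297. -192.] [  18. -417.] 358
(405, 352) (325, 385)
0 [ 159. -372.] [ 270. -336.] 116
50 [ 173. -355.] [ 242. -349.] 70
100 [ 187. -339.] [ 215. -361.] 36
150 [ 200. -323.] [ 187. -374.] 53
200 [ 214. -307.] [ 159. -387.] 97
250 [ 228. -290.] [ 131. -399.] 145
300 [ 241. -274.] [ 104. -412.] 195
350 [ 255. -258.] [  76. -424.] 244
400 [ 269. -241.] [  48. -437.] 294
450 [ 283. -225.] [  21. -449.] 345
[-0.76  0.26  1.49  0.    1.4  -0.84]
```

Run:
```python
from h import *
for z in range(300,700,50):
    print(z,[world("top",*a,z).round() for a in ((450,235),(395,205),(430,215))],[world("side",*b,z).round() for b in ((373,88),(350,130),(393,88))])
```

```text
300 [array([ 515., -389.]), array([ 587., -257.]), array([ 563., -342.])] [array([966., -36.]), array([728., -96.]), array([1002.,  -81.])]
350 [array([ 514., -367.]), array([ 582., -242.]), array([ 559., -322.])] [array([873., -77.]), array([ 653., -132.]), array([ 907., -118.])]
400 [array([ 513., -344.]), array([ 577., -226.]), array([ 556., -302.])] [array([ 780., -118.]), array([ 579., -169.]), array([ 811., -156.])]
450 [array([ 512., -322.]), array([ 572., -211.]), array([ 552., -282.])] [array([ 687., -159.]), array([ 504., -205.]), array([ 716., -193.])]
500 [array([ 511., -299.]), array([ 568., -196.]), array([ 549., -262.])] [array([ 594., -200.]), array([ 429., -241.]), array([ 620., -231.])]
550 [array([ 510., -277.]), array([ 563., -180.]), array([ 545., -242.])] [array([ 502., -241.]), array([ 354., -278.]), array([ 525., -268.])]
600 [array([ 509., -254.]), array([ 558., -165.]), array([ 541., -222.])] [array([ 409., -281.]), array([ 279., -314.]), array([ 429., -306.])]
650 [array([ 508., -232.]), array([ 553., -149.]), array([ 538., -202.])] [array([ 316., -322.]), array([ 204., -350.]), array([ 333., -343.])]
```

The appliance top is about 305 mm high and roughly 140 mm from the cylinder axis. The wrist underside stays above about 300 mm, so there is clearance. I'm going over the mouth now and lowering under force guard.

```bash
cat >> h.py <<'E'
def down(xy,z0,z1,dz=1.0,v=20,fmax=6,f0=None):
    "step down until the vertical reaction rises by fmax; returns z of stop"
    f0=np.mean([get_wrist_force() for _ in range(3)],0) if f0 is None else f0
    z=z0
    while z>z1+1e-6:
        z=max(z-dz,z1); move_linear([*xy,z],v=v)
        f=np.mean([get_wrist_force() for _ in range(3)],0)-f0
        if np.abs(f[2])>fmax or np.hypot(f[0],f[1])>fmax: break
    print("stop",z,"dF",f.round(1),"F0",f0.round(1)); return z,f
E
python3 - <<'E'
from h import *
c=(517,-331)
move_linear([*c,262],v=130); move_linear([*c,212],v=100); st("top")
z,f=down(c,212,150,dz=8,v=80); st("in")
if z<=150: z,f=down(c,150,136,dz=1,v=25); st("end")
E
```

```text
top 11.75 [ 517.23 -331.03  212.31] 12.49 F [-0.24 -1.02 -3.65] T [ 0.009  0.021 -0.009]
stop 150 dF [ 1.   1.4 -0.9] F0 [-0.2 -1.  -3.6]
in 13.75 [ 516.7  -330.73  149.4 ] 12.31 F [ 0.73  0.35 -4.55] T [0.022 0.001 0.011]
stop 137 dF [-4.2  2.4 10.3] F0 [ 0.7  0.3 -4.5]
end 17.0 [ 517.22 -331.17  138.2 ] 12.25 F [-3.52  2.76  5.76] T [ 0.485  0.568 -0.082]
```

The head is seated: contact at TCP z 138.2 against an expected 138.1. I'll relax the lateral force, release it and check from above.

Run:
```python
from h import *
move_linear([516.6,-330.8,137.2],v=10); st("relax")
move_gripper(17); st("rel"); move_gripper(40); 
p=get_position(); move_linear([516.6,-330.8,240],v=120); st("up")
# to ring side, opening wide, so that the cylinder is visible
move_linear([540,-120,240],v=200); move_pose([576.5,-11.8,140],R(.936,.351)); move_gripper(85); st("ring above")
t=get_image("top");s=get_image("side");cv2.imwrite("pics/t5.png",t);cv2.imwrite("pics/s5.png",s)
r,g=(0,0,255),(0,200,0); c=(516.6,-330.8)
cv2.imwrite("pics/o5.png",np.hstack([crop("top",t,362,206,66,60,6,[(c,31,116,r),(c,7.5,142,g)]),crop("side",s,235,180,66,60,6,[])]))
```

```text
relax 17.25 [ 517.16 -331.16  138.19] 12.42 F [-1.42  1.9   5.04] T [0.352 0.244 0.016]
rel 17.48 [ 516.61 -330.93  136.95] 16.9 F [ 0.75  0.54 -0.47] T [ 0.028 -0.001  0.02 ]
up 18.83 [ 516.15 -330.41  238.92] 39.9 F [-0.11  0.28  0.24] T [-0.049  0.014 -0.022]
ring above 21.22 [576.56 -12.12 140.31] 85.05 F [-0.28  0.38 -0.44] T [-0.026 -0.011 -0.001]
```

View pics/o5.png

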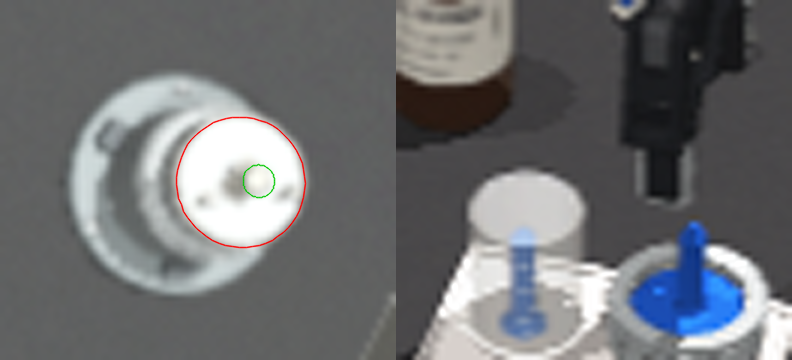

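The head sits level in the mouth: its disc matches the model circle and the knob is at (258,181) in the crop. The open jaws are above the post, so I'll descend on the ring, centring by force.

Run:
```python
from h import *
c=np.array([576.5,-11.8]); j=np.array([.936,.351]); j/=np.hypot(*j)
move_linear([*c,55],v=100)
z,f=down(c,55,32,dz=6,v=50); st("down")
if z<=32:
    f0=np.mean([get_wrist_force() for _ in range(4)],0)
    for w in (77,74,72.5,71,70):
        move_gripper(w,25)
        f=(np.mean([get_wrist_force() for _ in range(4)],0)-f0); st(w); print("jaw f",round(f[:2]@j,2))
        if abs(f[:2]@j)>3: break
```

```text
stop 32 dF [-0.5 -0.8  0.9] F0 [ 0.4  0.5 -0. ]
down 23.37 [576.14 -11.73  31.55] 85.06 F [-0.05 -0.24  0.88] T [-0.022  0.044  0.007]
77 23.62 [576.61 -11.85  32.13] 76.96 F [-0.78  0.17 -0.09] T [ 0.009 -0.002 -0.002]
jaw f -0.53
74 23.83 [576.53 -11.8   32.06] 74.17 F [ 0.96 -0.22 -0.24] T [-0.034  0.023 -0.012]
jaw f 0.96
72.5 24.05 [576.52 -11.79  32.03] 72.57 F [ 1.04  0.22 -0.15] T [ 0.035 -0.     0.013]
jaw f 1.18
71 24.27 [576.51 -11.8   32.01] 71.21 F [-0.56  0.56 -0.65] T [-0.005 -0.039  0.014]
jaw f -0.19
70 24.48 [576.37 -11.83  32.03] 70.17 F [-0.22  0.67  0.81] T [-0.068  0.218  0.031]
jaw f 0.16
```

Run:
```python
from h import *
c=np.array([576.5,-11.8])
move_gripper(64,60); st("grip")
move_linear([*c,37],v=15); st("l5")
move_linear([*c,130],v=90); st("l100"); move_linear([*c,240],v=150)
h=(516.7,-331)
move_linear([*h,240],v=180); st("over")
move_linear([*h,165],v=90); move_linear([*h,136],v=40); st("near")
z,f=down(h,136,125,dz=1,v=15,fmax=4); st("stop")
t=get_image("top");cv2.imwrite("pics/t6.png",t)
```

```text
grip 24.7 [576.6  -11.86  32.83] 67.62 F [-3.48  0.05  6.77] T [-0.097  0.651 -0.02 ]
l5 25.18 [576.38 -11.78  36.82] 67.86 F [-0.74 -0.52 -2.35] T [0.03  0.022 0.03 ]
l100 26.37 [575.91 -11.69 129.18] 67.81 F [-0.2   0.24 -1.89] T [-0.002  0.102  0.018]
over 29.21 [ 516.99 -330.13  240.  ] 68.33 F [-0.36  0.92 -2.08] T [ 0.023 -0.046  0.005]
near 31.07 [ 516.85 -331.14  136.19] 67.53 F [-0.02 -0.15 -1.88] T [0.005 0.04  0.031]
stop 125 dF [ 0.5  0.5 -0.3] F0 [-0.  -0.2 -1.9]
stop 33.82 [ 516.65 -330.93  124.9 ] 67.77 F [ 0.52  0.38 -2.16] T [ 0.023 -0.039 -0.005]
```

Run:
```python
from h import *
h=(516.7,-331)
z,f=down(h,125,108,dz=1,v=15,fmax=6); st("stop")
```

```text
stop 112 dF [-2.1  1.8  7.8] F0 [-0.  -0.1 -2.3]
stop 37.12 [ 516.72 -331.03  112.87] 68.22 F [-2.19  1.71  5.52] T [ 0.318  0.629 -0.038]
```

Contact at TCP z 112.87, against 112.83 expected for fully down. I'll release, rise and check.

Run:
```python
from h import *
h=(516.7,-331)
move_linear([*h,112.6],v=10); st("relax")
move_gripper(73); st("rel"); move_gripper(85); move_linear([*h,240],v=120)
move_linear([480,0,280],v=220); st("away")
t=get_image("top");s=get_image("side");cv2.imwrite("pics/t7.png",t);cv2.imwrite("pics/s7.png",s)
r,g,b=(0,0,255),(0,200,0),(255,0,0); c=h
A=crop("top",t,362,206,66,60,6,[]);B=crop("top",t,362,206,66,60,6,[(c,35,124,r),(c,26,124,g),(c,7.5,142,b)])
cv2.imwrite("pics/o7.png",np.vstack([np.hstack([A,B]),cv2.resize(np.hstack([t[100:300,120:420],s[130:330,90:390]]),(792,264))]))
```

```text
relax 37.37 [ 516.85 -331.08  112.91] 67.63 F [-1.74  1.32  2.96] T [0.11  0.304 0.005]
rel 37.59 [ 516.8  -331.11  112.5 ] 72.79 F [0.54 0.05 0.13] T [ 0.016  0.054 -0.002]
away 40.76 [480.02  -0.63 279.82] 85.01 F [ 0.11 -0.29 -0.06] T [-0.004 -0.019  0.003]
```

View pics/o7.png

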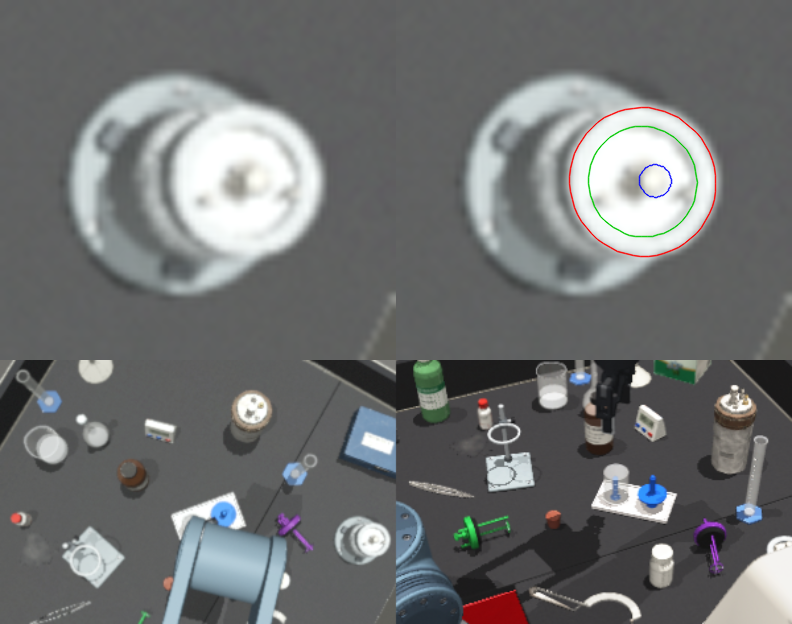

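The ring sits concentric on the head and matches its model circle at full depth. Nothing else on the bench has visibly moved. I'm handing it in.

```bash
python3 -c "
from bench import *
close_job(); print(get_clock())"
```

```text
the job is handed in; nothing more can be done
the job is handed in; nothing more can be done
```

The vessel is closed and handed in at about 41 s of the 64 s allowed. I lifted the head straight up by its knob and seated it in the cylinder. Then I took the screw ring off its post and lowered it over the head.

**Seating checks**
- **Head:** it touched down at TCP height 138.2 mm, against 138.1 mm expected. Contact force was about 10 N vertically and 5 N sideways. The top picture showed it centred and upright.
- **Ring:** it touched down at 112.87 mm against 112.83 mm expected for fully down, with about 8 N. The last top picture showed it concentric with the head.
- **Ring flatness:** I judged this from the seating height and the top view only. The side camera cannot see the cylinder, and I did no separate press-down test.
- **Surroundings:** in the last pictures I saw nothing else moved. The arm hid part of that view.

**What disagreed**
- The two cameras differed by 5 to 8 mm on the head and the ring. I relied on the top camera, and gripping the knob and the ring confirmed it to about 1 mm along the jaws.
- The fingers closed to 12.3 mm on the nominal 15 mm knob and 67.8 mm on the 70 mm ring. Both grips held without slipping.

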